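Move the tacky varnished dish to its oak stand with the spatula

TASK

The varnish on the square ceramic dish is still tacky, so do not touch the dish with the gripper: slide the spatula under it between the bars of the steel drying rack, lift it clear, and, keeping it level, set it down gently on the oak stand, centred and square. Then draw the spatula out and lay it back flat on the bare desk, clear of the rack and the stand, without disturbing the jar, the tin or the cup.

Things in the scene. Friction and masses are not known exactly. Their poses are not given: they have to be found in the camera images.
- dish: Shallow square white ceramic dish, 120 x 120 mm, 14 mm high overall: a flat 5 mm floor with a 5 mm thick lip all round; about 150 g. Origin: centre of its underside, z up, x and y along its sides. It starts lying on the steel rack, open side up.
- spatula: Steel spatula lying blade down on the desk; about 165 g, balanced near x = -45 mm. Origin on the blade's flat underside; x forward, z up. Blade 54 mm wide, 2.5 mm thick, from x = -75 to +40 mm. A 24 mm wide upright neck (front face x = -73 mm) carries a level black handle bar, 18 mm wide, from x = -75 to -175 mm, z = 48 to 72 mm. The dish rides well centred over the origin.
- spatula_grip (a point): The place to grip the handle: middle of the bar, 105 mm behind the spatula's origin and 60 mm above the blade's underside; axes as the spatula's.
- spatula_tip (a point): Middle of the blade's front edge, on the underside, 40 mm ahead of the spatula's origin.
- rack: Fixed drying rack of 6 mm steel rod; origin at its centre on the desk. Two bars run along its x, 90 mm apart between centres (84 mm clear), tops 26 mm above the desk, ending in legs at x = +/-75 mm. A 6 mm cross rod lies on the desk at each end: the opening for the blade, from either end, is 6 to 26 mm above the desk.
- rack_top (a point): Centre of the rack at the height of the bars' tops, 26 mm above the desk.
- stand: Fixed oak stand: base board 130 x 130 x 5 mm with two battens along its x, each 12 mm wide, 90 mm apart between centres (78 mm clear), tops 26 mm above the desk. The channel between the battens is open at both ends, 5 to 26 mm above the desk. Origin: centre, on the desk.
- stand_top (a point): Centre of the stand at the height of the battens' tops, 26 mm above the desk: where the centre of the dish's underside belongs.
- jar: Bystander: closed glass jar, 72 mm across, 100 mm tall. Origin: centre of its underside.
- tin: Bystander: steel tin with a clip-on lid, 79 x 104 mm, 52 mm tall. Origin: centre of its underside.
- cup: Bystander: open steel cup, 76 mm across, 85 mm tall. Origin: centre of its underside.
Mind the look-alikes: they are no part of the job. Leave any yellow look-alike of the rack alone. What is shaped like the stand but blue or green is not meant.

How it is judged:
On the way, in this order (a step that is already met when the one before it is completed fails the run):
1. the dish rides on the spatula alone, lifted at least 15 mm above the rack's bars (z of dish in the frame of rack_top above 0.015 m and contact force between dish and spatula above 0.4 N and contact force between dish and rack below 0.05 N), for 0.2 s.
2. the dish lies at rest on the oak stand, centred and square, the spatula no longer touching it (horizontal distance between dish and stand_top below 0.02 m and z of dish in the frame of stand_top between -0.004 and 0.004 m and (angle between the x axis of dish and the x axis of stand, either way round below 0.2 rad or angle between the x axis of dish and the y axis of stand, either way round below 0.2 rad) and angle between dish's own z axis and vertical below 0.06 rad and linear speed of dish below 0.02 m/s and contact force between dish and spatula below 0.05 N), for 0.2 s.
At the end, for the whole second after the job is handed in: Dish level and at rest on the oak stand, centre within 20 mm of the stand's, sides within 0.2 rad of square; spatula at rest, blade flat on the desk (underside within 4 mm), touching neither dish, rack nor stand, its front edge over 70 mm from the centres of rack and stand (all of step 2 and angular speed of dish below 0.1 rad/s and height (world z) of each of spatula, spatula_tip below 0.004 m and angle between spatula's own z axis and vertical below 0.06 rad and linear speed of spatula below 0.02 m/s and contact force between spatula and rack below 0.05 N and contact force between spatula and stand below 0.05 N and horizontal distance between spatula_tip and stand above 0.07 m and horizontal distance between spatula_tip and rack above 0.07 m).
It fails at once if the gripper or arm touches the tacky dish (contact force between any of the fingers, the arm and dish above 0.3 N).
It fails at once if the dish is tipped more than 0.35 rad from level (angle between dish's own z axis and vertical above 0.35 rad).
It fails at once if the dish hits the stand hard (more than 20 N) (contact force between dish and stand above 20 N).
It fails at once if the jar, tin or cup is moved more than 20 mm or tipped over (distance of any of jar, tin, cup from where it was at the start of the episode above 0.02 m or angle between any of jar, tin, cup's own z axis and vertical above 0.4 rad).
It also fails if it takes over 72 s, if anything falls off the work surface, if the arm or the gripper's body presses on something with over 40 N, if the wrist force passes 120 N, or if a joint passes its speed limit or range.

ROBOT

A 6-joint arm with a two-finger parallel gripper is mounted at the origin on the work surface. World frame = base frame: x ahead of the robot, y to its left, z up, the work surface at z = 0. Lengths are in m, angles in rad, forces in N, time in s.
With the tool pointing down it reaches from about 0.3 to 0.775 m from the base axis. Payload 14.6 kg.
Tool frame: the origin (TCP) lies midway between the tips of the shut fingers; the grasp point (between the pads) lies 19 mm behind it (ctrl.tcp_to_grasp is the z of the grasp point in the tool frame, in m); z points along the fingers, y is the line along which they close (so a half turn about z gives the same grasp; the last joint's range is limited). The gripper opens to 94 mm and grips with 3 to 60 N. Pads are 16 mm wide; open, the fingers measure 119 mm over their backs; the gripper's body (75 mm by 177 mm) begins 78 mm behind the grasp point.
Start: joints at [-1.191, 0.3, 1.521, -0, 1.321, -0.067], TCP at [0.238, -0.496, 0.205] pointing down, gripper open.
Joint ranges: [-3.03, 3.03], [-0.79, 2.21], [0.23, 2.52], [-1.04, 4.18], [0, 3.07], [-2.55, 2.55]. Speed limits (rad/s): [2.22, 2.22, 2.57, 3.14, 3.14, 3.14].

INTERFACE

Orientations are given as [roll, pitch, yaw] about the fixed x, y, z axes, in that order (R = Rz(yaw) Ry(pitch) Rx(roll)).
In Python, from station import monitor, camera, ctrl gives the robot as it stands.
- The arm moves only by the tool apply_moves, never from a script. Its argument "plan" is one flat list of numbers, 4 for each row, row after row: the shift along the tool's x, y, z in mm, then the turn about the tool's z in rad. In form: [dx, dy, dz, spin, dx, dy, dz, spin, ...]. A call has 1 to 20 rows; each row shifts and turns the commanded pose from where the row before left it, along the tool's axes as they then stand; what a row does not reach is not made up. A row lasts 1/10 s, in which the tool goes at most 50 mm and 8.59 degrees, less where a joint would pass 70% of its speed; a pose out of reach is approached as far as the arm can. A call is refused whole if a number of a shift passes 50 or a number of a turn 0.15, either way. A call with a gripper value outside its range is refused whole. "hand" is the gripper command: -1 is shut, 1 is fully open, values between are in proportion, set as the call begins (left out, the last holds). The fingers move at their own pace and stop on an object; "squeeze" is the grip in N (left out, the last holds). Time passes only in rows, so rows that do not move let the fingers close. It gives the time, the measured TCP pose, the force, the opening and the grip force at its end, in the units of the state.
- monitor.get_obs(): the state, without advancing time (a new reading comes with each control period).
- camera(name): name is "side" or "top"; returns a dict with "image" (480x640x3 uint8, red, green, blue), "range_z" (480x640 float32, m along the optical axis (not along the pixel's ray), 0 where there is no reading), "mtx" (3x3 intrinsics, pixels), "distortion" ([k1, k2, p1, p2, k3] as OpenCV has them; the pictures are not rectified), "rvec" (rotation vector, rad) and "tvec" (3), from world to camera coordinates, as OpenCV has them. Camera axes: x right, y down, z forward; pixel columns grow to the right and rows downward; lengths in m; the calibration is good to about 2 mm. A picture is of the moment at which its call begins.
- ctrl.hand_in(): hands the job in; it is judged then, once.
The state is a dict: "time_s": time; "qpos": joint angles; "joint_vel": joint speeds; "tau": joint torques, N m; "ee_pos": TCP position; "eef_rot": TCP orientation; "force": force on the tool from outside, world axes, zero at the start; "moment": the same for the moment, N m; "grip_width": finger opening in m; "grip_force": force on a finger pad.
Only numpy, scipy, OpenCV 4.12 (cv2) and the standard library are available. Lean on these libraries where they do the work, as an engineer would, in place of code of your own. Each camera call takes 0.05 s, during which the arm holds its last target. There are 200 camera calls.

## Working session

There is one attempt and no reset: what is moved stays moved. The work goes in short steps, Python scripts to look and compute and a tool call to move; the robot and the scene stay as the last step left them, time stands still between calls to the robot, and variables do not carry over. Pictures are saved under pics/ and viewed, at most 10 in all, crops included, and the job is handed in when it is done.

Besides the shell and the picture viewer there is one more tool, called after "Request:" by a JSON object that holds its "api" and its "payload", one argument or row to a line. apply_moves: Moves the arm, as the interface text tells. Its arguments: {"type":"object","properties":{"plan":{"type":"array","items":{"type":"number"}},"hand":{"type":"number"},"squeeze":{"type":"number"}},"required":["plan"]}

```bash
mkdir -p pics; ls
python3 - <<'E'
from station import monitor,camera,ctrl
import cv2,numpy as np
print(monitor.get_obs(), ctrl.tcp_to_grasp)
for n in("top","side"):
    c=camera(n); cv2.imwrite(f"pics/{n}0.png",c["image"][:,:,::-1]); np.savez(f"{n}0.npz",**c)
    R=cv2.Rodrigues(c["rvec"])[0]; print(n,-R.T@np.ravel(c["tvec"]),R,c["mtx"],c["distortion"])
E
```

```text
pics
{'time_s': 0.0, 'qpos': array([-1.19061380e+00,  3.00474394e-01,  1.52157244e+00, -2.61663838e-06,
        1.32071200e+00, -6.65927650e-02]), 'joint_vel': array([ 1.03857951e-03, -1.85290153e-03, -4.34599527e-04,  9.56131799e-04,
        1.66591713e-03,  7.11079324e-05]), 'tau': array([ 6.79609893e-04, -5.31806552e+01, -3.52736378e+01,  7.09151826e-02,
        2.43266195e-02, -1.25912952e-04]), 'ee_pos': array([ 0.23753533, -0.49576998,  0.20488818]), 'eef_rot': array([-3.14042889e+00, -7.50727256e-05,  4.46775896e-01]), 'force': array([0.52098402, 0.76577996, 0.47527036]), 'moment': array([ 0.00086179, -0.03154339, -0.00448688]), 'grip_force': 0.0, 'grip_width': 0.09435308209028309} -0.0188
top [0.49786752 0.03197922 1.5046853 ] [[ 1.42356174e-04 -9.99882430e-01  1.53331391e-02]
 [-9.96798444e-01 -1.36784869e-03 -7.99436732e-02]
 [ 7.99552477e-02 -1.52726687e-02 -9.96681446e-01]] [[601.49365661   0.         317.40194381]
 [  0.         601.49365661 241.55571885]
 [  0.           0.           1.        ]] [0.04853319 0.         0.         0.         0.        ]
side [0.25430883 0.96090254 0.71408277] [[-0.94006877 -0.3404518  -0.01905969]
 [-0.16850095  0.51241208 -0.8420459 ]
 [ 0.29644246 -0.78836948 -0.53906905]] [[507.21829009   0.         318.23678842]
 [  0.         507.21829009 232.95106041]
 [  0.           0.           1.        ]] [-0.14042195  0.          0.          0.          0.        ]
```

View pics/top0.png

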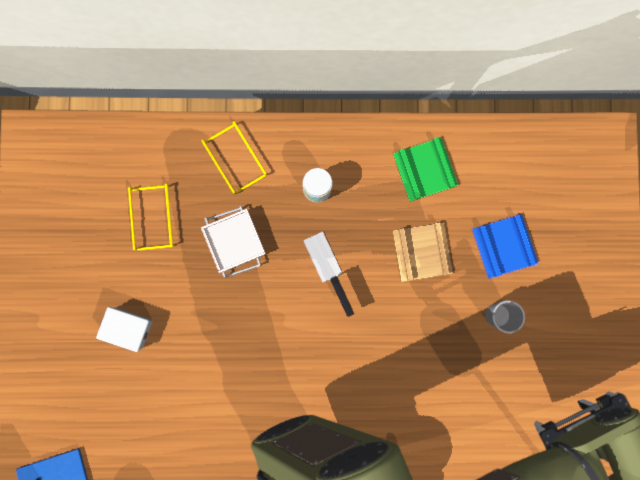

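View pics/side0.png

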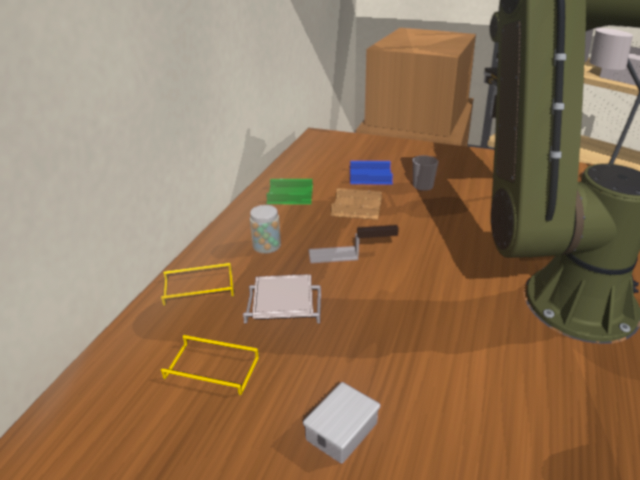

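Top view: dish on rack at (234,241), spatula blade (322,257) with handle end at (350,313), oak stand (422,250), jar (317,185), tin (124,329), cup (508,317). The side view agrees. I'll measure by masks next, with an enlarged crop as a check.

```bash
cat > h.py <<'E'
import cv2,numpy as np
def ray(c,uv,z):
    uv=np.asarray(uv,float).reshape(-1,1,2); R=cv2.Rodrigues(c["rvec"])[0]
    n=cv2.undistortPoints(uv,c["mtx"],c["distortion"]).reshape(-1,2)
    d=np.c_[n,np.ones(len(n))]@R; o=-R.T@np.ravel(c["tvec"])
    return (o+d*((z-o[2])/d[:,2])[:,None])[:,:2]
def rect(P):  # centre, size, angle of side nearest world x, from world pts in m
    (cx,cy),(w,h),a=cv2.minAreaRect((P*1000).astype(np.float32)); a=(a+45)%90-45
    return np.round([cx,cy,w,h,np.radians(a)],3)
def blob(m,near):
    cs=cv2.findContours(m.astype(np.uint8),cv2.RETR_EXTERNAL,cv2.CHAIN_APPROX_NONE)[0]
    cs=[k for k in cs if cv2.contourArea(k)>60]
    return min(cs,key=lambda k:abs(np.linalg.norm(k[:,0].mean(0)-near))).reshape(-1,2)
E
python3 - <<'E'
from h import *
c=dict(np.load("top0.npz")); im=c["image"]; hsv=cv2.cvtColor(im,cv2.COLOR_RGB2HSV)
S,V,H=hsv[...,1],hsv[...,2],hsv[...,0]
dish=blob((S<40)&(V>150),(234,241)); print("dish",rect(ray(c,dish,.040)))
bl=blob((S<60)&(V>120),(322,257)); print("blade",rect(ray(c,bl,.0025)))
ha=blob((V<45),(342,296)); print("handle",rect(ray(c,ha,.072)),len(ha))
for p in[(234,241),(322,250),(342,296),(422,250)]: print(p,im[p[1],p[0]],c["range_z"][p[1],p[0]])
a=cv2.resize(im[195:285,190:280],(400,400),interpolation=cv2.INTER_CUBIC)
b=cv2.resize(im[205:295,380:470],(400,400),interpolation=cv2.INTER_CUBIC)
cv2.imwrite("pics/crop.png",np.hstack([a,b])[:,:,::-1])
E
```

```text
dish [6.16355e+02 2.14591e+02 1.56768e+02 1.20191e+02 3.90000e-01]
blade [ 5.80124e+02 -3.92000e+00  1.18567e+02  5.51960e+01  4.31000e-01]
handle [179.036  90.732  21.353 127.362   0.449] 113
(234, 241) [251 248 246] 1.4737436
(322, 250) [219 218 219] 1.5042975
(342, 296) [48 47 52] 1.4280941
(422, 250) [229 179 119] 1.5134393
```

View pics/crop.png

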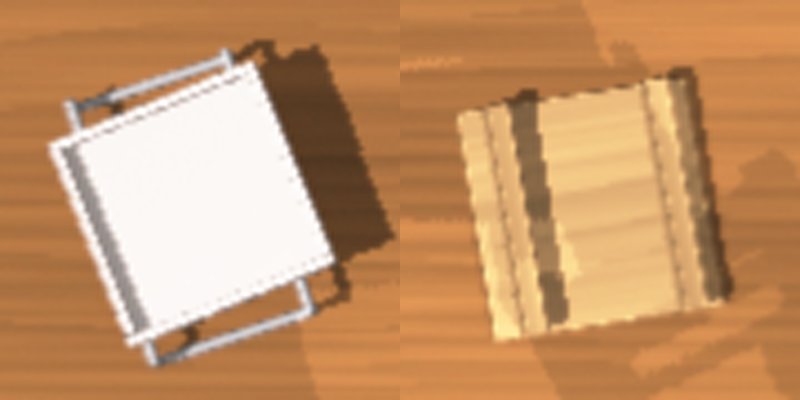

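Crop: rack bar ends are at (72,103), (228,55), (312,312) and (152,362); dish corners at (255,62), (335,262), (130,343) and (50,147). The stand's base corners in the right half are (457,113), (692,72), (732,297) and (495,340).

Run:
```python
from h import *
c=dict(np.load("top0.npz")); im=c["image"]; hsv=cv2.cvtColor(im,cv2.COLOR_RGB2HSV)
k=90/400
L=lambda q:np.array(q,float)*k+[190,195]-.5
Rr=lambda q:(np.array(q,float)-[400,0])*k+[380,205]-.5
print("rack",rect(ray(c,L([(72,103),(228,55),(312,312),(152,362)]),.026)))
print("dish",rect(ray(c,L([(255,62),(335,262),(130,343),(50,147)]),.040)))
print("stand",rect(ray(c,Rr([(457,113),(692,72),(732,297),(495,340)]),.005)))
m=hsv[...,2]<75; m[:270]=0;m[325:]=0;m[:,:325]=0;m[:,356:]=0
ha=blob(m,(342,296)); print("handle",rect(ray(c,ha,.072)))
```

```text
rack [6.17218e+02 2.17711e+02 1.51039e+02 9.18420e+01 3.10000e-01]
dish [6.18511e+02 2.15948e+02 1.19012e+02 1.21136e+02 3.85000e-01]
stand [ 5.95523e+02 -2.55458e+02  1.29343e+02  1.37537e+02  1.75000e-01]
handle [ 4.83514e+02 -4.73820e+01  9.62410e+01  1.62280e+01  4.36000e-01]
```

Request:
{"api": "apply_moves", "payload": {
  "plan": [15, -10, 0, 0, 29, -20, 0, 0.013, 29, -20, 0, 0, 29, -20, 0, 0, 29, -20, 0, 0, 29, -20, 0, 0, 29, -20, 0, 0, 29, -20, 0, 0, 29, -20, 0, 0, 29, -20, 0, 0, 29, -20, 0, 0, 29, -20, 0, 0, 29, -20, 0, 0, 29, -20, 0, 0, 29, -20, 0, 0, 14, -7, 0, 0, 0, 0, 0, 0, 0, 0, 0, 0],
  "hand": 1,
  "squeeze": 60
}}

```text
time_s: 1.9
ee_pos: [0.5064, -0.0436, 0.2052]
eef_rot: [-3.141, 0.001, 0.434]
force: [-0.5, -0.3, -0.3]
grip_width: 0.094
grip_force: 0.0
```

Request:
{"api": "apply_moves", "payload": {
  "plan": [-1.5, -3, 10, 0, -1.6, -2.6, 20, 0, 0, 0, 25, 0, 0, 0, 25, 0, 0, 0, 25, 0, 0, 0, 25, 0, 0, 0, 20, 0, 0, 0, 10, 0, 0, 0, 4, 0, 0, 0, 0, 0, 0, 0, 0, 0]
}}

```text
time_s: 3.0
ee_pos: [0.5021, -0.0398, 0.0423]
eef_rot: [3.141, -0.001, 0.434]
force: [-0.5, -0.6, 0.7]
grip_width: 0.0938
grip_force: 0.0
```

Run:
```python
from station import camera
import cv2
a=camera("top")["image"]; b=camera("side")["image"]
import numpy as np
a=cv2.resize(a[200:350,270:420],(400,400)); b=cv2.resize(b[170:290,290:410],(400,400))
cv2.imwrite("pics/grasp.png",np.hstack([a,b])[:,:,::-1])
```

```text
(no output)
```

View pics/grasp.png

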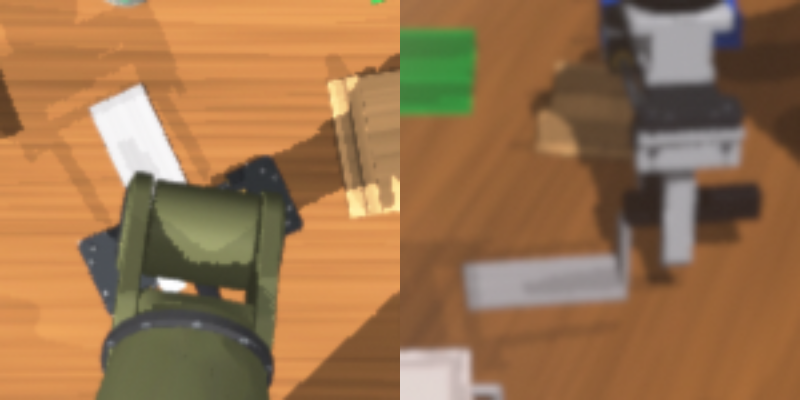

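The fingers straddle the handle just behind the neck: the near finger is at (680,220) and the bar at (690,203). Closing now.

Request:
{"api": "apply_moves", "payload": {
  "plan": [0, 0, 1, 0, 0, 0, 0, 0, 0, 0, 0, 0, 0, 0, 0, 0, 0, 0, 0, 0, 0, 0, 0, 0, 0, 0, 0, 0, 0, 0, 0, 0, 0, 0, 0, 0, 0, 0, 0, 0],
  "hand": -1,
  "squeeze": 60
}}

```text
time_s: 4.1
ee_pos: [0.5017, -0.0395, 0.0404]
eef_rot: [-3.142, 0.0, 0.434]
force: [-0.3, 1.9, -0.4]
grip_width: 0.0175
grip_force: 52.7
```

Request:
{"api": "apply_moves", "payload": {
  "plan": [0, 0, -5, 0, 0, 0, -12, 0, 0, 0, -14, 0, 0, 0, -14, 0, 0, 0, -10, 0, 0, 0, -5, 0, -1, -10, 0, 0, -2, -20, 0, 0, -3, -24, 0, 0, -3, -24, 0, 0, -3, -24, 0, 0, -3, -24, 0, 0, -3, -24, 0, 0, -2, -24, 0, 0, -1, -20, 0, 0, 0, -10, 0, 0, 0, 0, 0, 0.047, 0, 0, 0, 0.047, 0, 0, 0, 0, 0, 0, 0, 0]
}}

```text
time_s: 6.1
ee_pos: [0.3968, 0.1366, 0.1002]
eef_rot: [-3.142, 0.0, 0.341]
force: [0.3, -0.2, -1.7]
grip_width: 0.0174
grip_force: 60.0
```

Run:
```python
from h import *
from station import camera,monitor
c=camera("top");s=camera("side");np.savez("t1.npz",**c);np.savez("s1.npz",**s)
print(monitor.get_obs()["ee_pos"])
# side depth -> world points
for n,q in(("top",c),("side",s)):
    R=cv2.Rodrigues(q["rvec"])[0]; z=q["range_z"]; v,u=np.nonzero(z>0)
    nrm=cv2.undistortPoints(np.c_[u,v].astype(float).reshape(-1,1,2),q["mtx"],q["distortion"]).reshape(-1,2)
    P=(np.c_[nrm,np.ones(len(nrm))]*z[v,u][:,None]-np.ravel(q["tvec"]))@R
    e=monitor.get_obs()["ee_pos"]; d=np.array([np.cos(.34),np.sin(.34)]); p=(P[:,:2]-e[:2])
    a=p@d; b=p@[-d[1],d[0]]
    k=(a>40)&(a<150)&(abs(b)<35)&(P[:,2]>.03)&(P[:,2]<.09)
    A=np.c_[a[k],b[k],np.ones(k.sum())]; sol,*_=np.linalg.lstsq(A,P[k,2],rcond=None)
    r=P[k,2]-A@sol
    print(n,k.sum(),sol,np.std(r),rect(np.c_[a[k],b[k]]), a[k].min(),a[k].max())
im=np.hstack([cv2.resize(c["image"][150:300,190:390],(400,300)),cv2.resize(s["image"][200:350,230:430],(400,300))])
cv2.imwrite("pics/pre.png",im[:,:,::-1])
```

```text
[0.39691302 0.13664569 0.10032848]
  ret = _var(a, axis=axis, dtype=dtype, out=out, ddof=ddof,
  arrmean = um.true_divide(arrmean, div, out=arrmean,
  ret = ret.dtype.type(ret / rcount)
Traceback (most recent call last):
ValueError: zero-size array to reduction operation minimum which has no identity
```

Run:
```python
from h import *
c=dict(np.load("t1.npz"));s=dict(np.load("s1.npz"))
im=np.hstack([cv2.resize(c["image"][150:300,190:390],(400,300)),cv2.resize(s["image"][200:350,230:430],(400,300))])
cv2.imwrite("pics/pre.png",im[:,:,::-1])
R=cv2.Rodrigues(s["rvec"])[0]; z=s["range_z"]; v,u=np.nonzero(z>0)
nrm=cv2.undistortPoints(np.c_[u,v].astype(float).reshape(-1,1,2),s["mtx"],s["distortion"]).reshape(-1,2)
P=(np.c_[nrm,np.ones(len(nrm))]*z[v,u][:,None]-np.ravel(s["tvec"]))@R
d=np.array([np.cos(.34),np.sin(.34)]); p=P[:,:2]-[.397,.1366]; a=p@d; b=p@[-d[1],d[0]]
k=(a>.04)&(a<.15)&(abs(b)<.035)&(P[:,2]>.03)&(P[:,2]<.09)
A=np.c_[a[k],b[k],np.ones(k.sum())]; sol,*_=np.linalg.lstsq(A,P[k,2],rcond=None)
print(k.sum(),sol,np.std(P[k,2]-A@sol),a[k].max(),b[k].min(),b[k].max())
```

```text
876 [-0.00179191 -0.00554529  0.06324339] 0.0012116300495206267 0.14306372250119093 -0.028915710644814387 0.030699577749591922
```

View pics/pre.png

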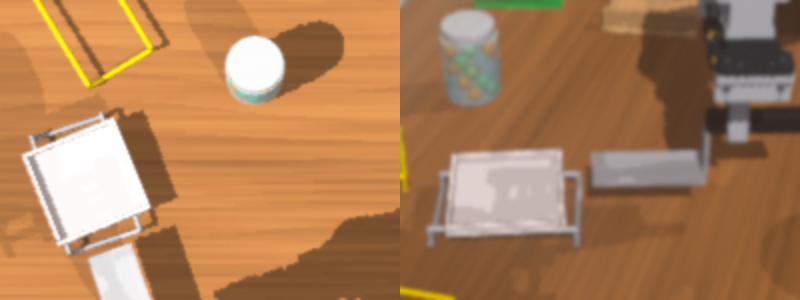

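Top half: the blade tip at (112,250) lines up with the rack opening. Side half: the blade is level at (645,165), and depth gives a slope of -0.002. I'll lower and go in.

Request:
{"api": "apply_moves", "payload": {
  "plan": [0, 0, 5, 0, 0, 0, 12, 0, 0, 0, 14, 0, 0, 0, 11, 0, 0, 0, 5, 0, 0, 0, 1, 0, 0, 0, 0, 0, 0, 0, 0, 0]
}}

```text
time_s: 7.0
ee_pos: [0.3972, 0.1368, 0.0529]
eef_rot: [3.142, -0.001, 0.34]
force: [-0.2, 0.7, -1.7]
grip_width: 0.0178
grip_force: 60.0
```

Request:
{"api": "apply_moves", "payload": {
  "plan": [3, 0, 0, 0, 8, 0, 0, 0, 8, 0, 0, 0, 10, 0, 0, 0, 10, 0, 0, 0, 10, 0, 0, 0, 10, -1, 0, 0, 10, 0, 0, 0, 10, 0, 0, 0, 10, 0, 0, 0, 10, 0, 0, 0, 10, 0, 0, 0, 10, 0, 0, 0, 7, 0, 0, 0, 4, 0, 0, 0, 0, 0, 0, 0, 0, 0, 0, 0]
}}

```text
time_s: 8.7
ee_pos: [0.519, 0.1809, 0.0523]
eef_rot: [3.142, 0.0, 0.34]
force: [1.0, -0.5, -0.9]
grip_width: 0.0178
grip_force: 60.0
```

Run:
```python
from h import *
from station import camera
c=camera("top");s=camera("side")
im=np.hstack([cv2.resize(c["image"][180:330,180:330],(400,400),interpolation=2),cv2.resize(s["image"][220:350,230:360],(400,400),interpolation=2)])
cv2.imwrite("pics/in.png",im[:,:,::-1])
```

```text
(no output)
```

View pics/in.png

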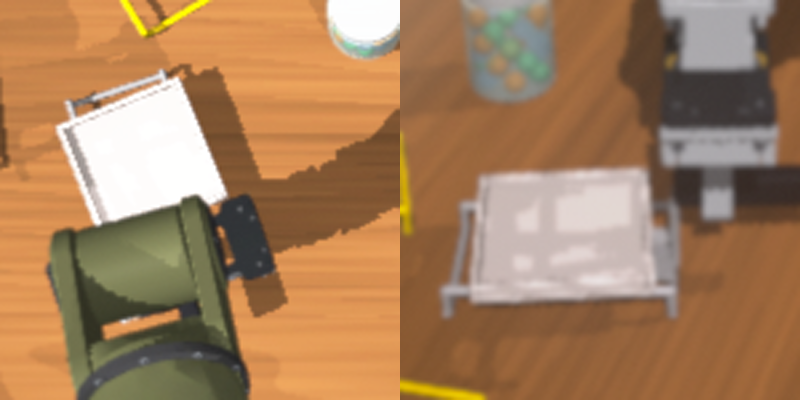

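The blade is under the dish and the dish is undisturbed, with the neck at (660,245) clear of its edge. Lifting gently.

Request:
{"api": "apply_moves", "payload": {
  "plan": [0, 0, -3, 0, 0, 0, -4, 0, 0, 0, -2, 0, 0, 0, -1, 0, 0, 0, -1, 0, 0, 0, -1, 0, 0, 0, -1, 0, 0, 0, -2, 0, 0, 0, -3, 0, 0, 0, -4, 0, 0, 0, -6, 0, 0, 0, -8, 0, 0, 0, -8, 0, 0, 0, -8, 0, 0, 0, -8, 0, 0, 0, -6, 0, 0, 0, -4, 0, 0, 0, -2, 0, 0, 0, 0, 0, 0, 0, 0, 0]
}}

```text
time_s: 10.8
ee_pos: [0.5191, 0.181, 0.1242]
eef_rot: [-3.142, 0.0, 0.34]
force: [-0.7, 0.0, -2.6]
grip_width: 0.0177
grip_force: 60.0
```

```bash
cat > dish.py <<'E'
from h import *
def cloud(s,x0,x1,y0,y1,z0,z1):
    R=cv2.Rodrigues(s["rvec"])[0]; z=s["range_z"]; v,u=np.nonzero((z>0)&(cv2.cvtColor(s["image"],cv2.COLOR_RGB2HSV)[...,1]<60))
    nrm=cv2.undistortPoints(np.c_[u,v].astype(float).reshape(-1,1,2),s["mtx"],s["distortion"]).reshape(-1,2)
    P=(np.c_[nrm,np.ones(len(nrm))]*z[v,u][:,None]-np.ravel(s["tvec"]))@R
    return P[(P[:,0]>x0)&(P[:,0]<x1)&(P[:,1]>y0)&(P[:,1]<y1)&(P[:,2]>z0)&(P[:,2]<z1)]
def report(P):
    A=np.c_[P[:,:2]-P[:,:2].mean(0),np.ones(len(P))]; sol=np.linalg.lstsq(A,P[:,2],rcond=None)[0]
    print(len(P),"tilt",sol[:2].round(4),"z",sol[2].round(4),"rect",rect(P[:,:2]))
E
python3 - <<'E'
from dish import *
from station import camera
for n in("side","top"): report(cloud(camera(n),.54,.7,.13,.3,.07,.115))
E
```

```text
2547 tilt [0.0045 0.005 ] z 0.0932 rect [6.08351e+02 2.14586e+02 1.36560e+02 1.25781e+02 3.92000e-01]
2273 tilt [ 0.0159 -0.0053] z 0.0933 rect [6.18245e+02 2.15133e+02 1.20307e+02 1.19965e+02 3.93000e-01]
```

Run:
```python
from h import *
s=dict(np.load("top0.npz"))
R=cv2.Rodrigues(s["rvec"])[0]; z=s["range_z"]; v,u=np.nonzero(z>0)
nrm=cv2.undistortPoints(np.c_[u,v].astype(float).reshape(-1,1,2),s["mtx"],s["distortion"]).reshape(-1,2)
P=(np.c_[nrm,np.ones(len(nrm))]*z[v,u][:,None]-np.ravel(s["tvec"]))@R
Q=P[(abs(P[:,0]-.595)<.09)&(abs(P[:,1]+.254)<.09)]
print(np.median(Q[:,2]))
for t in(.015,.02): 
    B=Q[Q[:,2]>t]; print(t,len(B),B.mean(0),rect(B[:,:2]))
```

```text
0.004366942907662812
0.015 600 [ 0.59279212 -0.25321131  0.02630591] [ 5.92823e+02 -2.46933e+02  1.29618e+02  1.16512e+02  1.61000e-01]
0.02 545 [ 0.59337469 -0.25318779  0.02719915] [ 5.93824e+02 -2.53113e+02  1.29618e+02  1.03991e+02  1.61000e-01]
```

Request:
{"api": "apply_moves", "payload": {
  "plan": [-2, 0, 0, 0.01, -4, 0, -1, 0.02, -6, 0, -2, 0.02, -8, 0, -2, 0.03, -8, 0, -2, 0.03, -8, 0, -2, 0.03, -8, 0, -1, 0.03, -6, 0, 0, 0.02, -4, 0, 0, 0.01, -2, 0, 0, 0.01, 0, 2, 0, 0, 0, 4, 0, 0, 0, 6, 0, 0, -1, 8, 0, 0, -1, 10, 0, 0, -1, 12, 0, 0, -1, 14, 0, 0, -1, 16, 0, 0, -1, 17, 0, 0, -1, 18, 0, 0]
}}

```text
time_s: 12.9
ee_pos: [0.4718, 0.059, 0.1345]
eef_rot: [3.142, -0.0, 0.13]
force: [0.5, 0.8, -3.3]
grip_width: 0.0174
grip_force: 60.0
```

Request:
{"api": "apply_moves", "payload": {
  "plan": [-1, 18, 0, 0, -1, 18, 0, 0, -1, 18, 0, 0, -1, 18, 0, 0, -1, 18, 0, 0, -1, 18, 0, 0, -1, 18, 0, 0, -1, 18, 0, 0, -1, 18, 0, 0, -1, 18, 0, 0, -1, 18, 0, 0, -1, 16, 0, 0, -1, 14, 0, 0, 0, 12, 0, 0, 0, 9, 0, 0, 0, 6, 0, 0, 0, 4, 0, 0, 0, 2, 0, 0, 0, 0, 0, 0, 0, 0, 0, 0]
}}

```text
time_s: 14.9
ee_pos: [0.4927, -0.1997, 0.1345]
eef_rot: [-3.142, -0.0, 0.13]
force: [-0.1, 0.1, -2.8]
grip_width: 0.0175
grip_force: 60.0
```

Run:
```python
from dish import *
from station import camera,monitor
o=monitor.get_obs();x,y=o["ee_pos"][:2]+[.104,.013];print(o["ee_pos"],o["eef_rot"])
for n in("side","top"): report(cloud(camera(n),x-.085,x+.085,y-.085,y+.085,.07,.13))
```

```text
[ 0.49274062 -0.19965749  0.13446449] [-3.14154205e+00 -9.57264421e-06  1.30106995e-01]
1220 tilt [-0.0062  0.0074] z 0.1025 rect [ 5.85128e+02 -1.84653e+02  1.38283e+02  1.28104e+02  1.86000e-01]
2587 tilt [0.007  0.0023] z 0.1039 rect [ 5.90063e+02 -1.87535e+02  1.35009e+02  1.21373e+02  1.83000e-01]
```

Request:
{"api": "apply_moves", "payload": {
  "plan": [0, 2, 0, 0, -1, 4, 0, 0, -1, 6, 0, 0, -2, 7, 0, 0, -2, 8, 0, 0, -2, 9, 0, 0, -1, 9, 0, 0, -1, 8, 0, 0, -1, 6, 0, 0, 0, 4, 0, 0, 0, 2, 0, 0, 0, 0, 0, 0, 0, 0, 0, 0]
}}

```text
time_s: 16.3
ee_pos: [0.4903, -0.2656, 0.1344]
eef_rot: [-3.142, 0.0, 0.13]
force: [0.2, -0.6, -3.4]
grip_width: 0.0179
grip_force: 60.0
```

Run:
```python
from dish import *
from station import camera,monitor
o=monitor.get_obs();x,y=o["ee_pos"][:2]+[.104,.013]
c=camera("top");s=camera("side"); P=cloud(c,x-.085,x+.085,y-.085,y+.085,.09,.13);report(P)
d=np.array([np.cos(.183),np.sin(.183)]);a=P[:,:2]@d;b=P[:,:2]@[-d[1],d[0]]
fx=np.percentile(a,99.7)-.06; by=(np.percentile(b,.3)+np.percentile(b,99.7))/2
print("dish centre", fx*d+by*np.array([-d[1],d[0]]))
im=np.hstack([cv2.resize(c["image"][180:330,350:500],(400,400),interpolation=2),cv2.resize(s["image"][110:240,290:420],(400,400),interpolation=2)])
cv2.imwrite("pics/above.png",im[:,:,::-1])
```

```text
2683 tilt [0.0136 0.0156] z 0.1035 rect [ 5.86283e+02 -2.53990e+02  1.36881e+02  1.23006e+02  1.83000e-01]
dish centre [ 0.59407074 -0.25161088]
```

View pics/above.png

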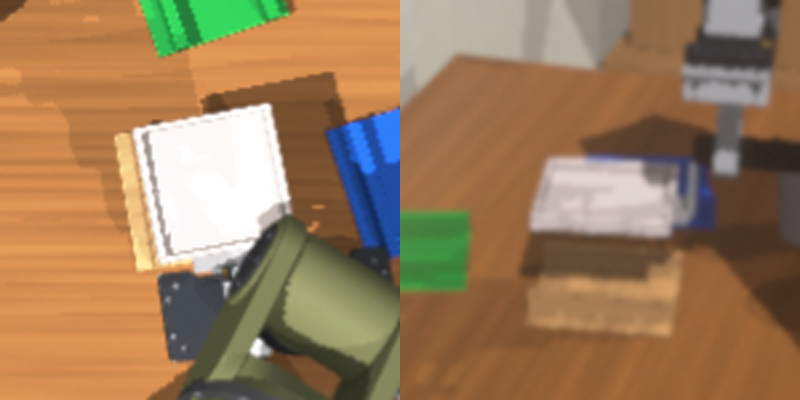

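Dish sits level above the stand, its centre within 2 mm of the stand's. In the side half, the dish is at (605,195) over the stand at (600,290). Lowering.

Request:
{"api": "apply_moves", "payload": {
  "plan": [0, 0, 3, 0, 0, 0, 6, 0, 0, 0, 8, 0, 0, 0, 8, 0, 0, 0, 8, 0, 0, 0, 8, 0, 0, 0, 8, 0, 0, 0, 6, 0, 0, 0, 4, 0, 0, 0, 2, 0, 0, 0, 1, 0, 0, 0, 0.5, 0, 0, 0, 0.5, 0, 0, 0, 0.5, 0, 0, 0, 0, 0]
}}

```text
time_s: 17.9
ee_pos: [0.4903, -0.2658, 0.071]
eef_rot: [3.141, -0.0, 0.13]
force: [-0.5, -0.9, -3.0]
grip_width: 0.0177
grip_force: 60.0
```

Request:
{"api": "apply_moves", "payload": {
  "plan": [0, 0, 0.5, 0, 0, 0, 0.5, 0, 0, 0, 0.5, 0, 0, 0, 0.5, 0, 0, 0, 0.5, 0, 0, 0, 0.5, 0, 0, 0, 0.5, 0, 0, 0, 0.5, 0, 0, 0, 0.5, 0, 0, 0, 0.5, 0, 0, 0, 0.5, 0, 0, 0, 0.5, 0, 0, 0, 0.5, 0, 0, 0, 0.5, 0, 0, 0, 0.5, 0, 0, 0, 0.5, 0, 0, 0, 0.5, 0, 0, 0, 0.5, 0, 0, 0, 0.5, 0, 0, 0, 0.5, 0]
}}

```text
time_s: 19.9
ee_pos: [0.4902, -0.2658, 0.0609]
eef_rot: [-3.142, -0.0, 0.13]
force: [0.9, 0.4, -1.1]
grip_width: 0.0174
grip_force: 60.0
```

Request:
{"api": "apply_moves", "payload": {
  "plan": [0, 0, 1, 0, 0, 0, 2, 0, 0, 0, 2, 0, 0, 0, 2, 0, 0, 0, 1, 0, 0, 0, 0, 0, 0, 0, 0, 0]
}}

```text
time_s: 20.6
ee_pos: [0.4902, -0.2658, 0.053]
eef_rot: [3.142, 0.0, 0.13]
force: [1.2, 0.4, -0.6]
grip_width: 0.017
grip_force: 60.0
```

Run:
```python
from dish import *
from station import camera
c=camera("top"); P=cloud(c,.50,.69,-.345,-.16,.025,.06);report(P)
s=camera("side"); report(cloud(s,.50,.69,-.345,-.16,.025,.06))
np.savez("s2.npz",**s)
```

```text
2300 tilt [0.0053 0.0081] z 0.0339 rect [ 5.86764e+02 -2.53031e+02  1.36711e+02  1.21457e+02  1.73000e-01]
1044 tilt [-0.0098  0.0227] z 0.0332 rect [ 5.82925e+02 -2.52324e+02  1.38693e+02  1.30439e+02  1.82000e-01]
```

Dish is on the stand, level and unloaded from the blade. Drawing the spatula out.

Request:
{"api": "apply_moves", "payload": {
  "plan": [-2, 0, 0, 0, -4, 0, 0, 0, -6, 0, 0, 0, -8, 0, 0, 0, -8, 0, 0, 0, -8, 0, 0, 0, -8, 0, 0, 0, -8, 0, 0, 0, -10, 0, 0, 0, -10, 0, 0, 0, -10, 0, 0, 0, -10, 0, 0, 0, -10, 0, 0, 0, -10, 0, 0, 0, -10, 0, 0, 0, -8, 0, 0, 0, -6, 0, 0, 0, -4, 0, 0, 0, 0, 0, 0, 0, 0, 0, 0, 0]
}}

```text
time_s: 22.7
ee_pos: [0.3516, -0.284, 0.053]
eef_rot: [3.141, -0.0, 0.13]
force: [0.2, -1.0, -1.4]
grip_width: 0.0178
grip_force: 60.0
```

Request:
{"api": "apply_moves", "payload": {
  "plan": [0, 0, 2, 0, 0, 0, 4, 0, 0, 0, 3, 0, 0, 0, 1, 0, 0, 0, 0.5, 0, 0, 0, 0.5, 0, 0, 0, 0.5, 0, 0, 0, 0.5, 0, 0, 0, 0, 0, 0, 0, 0, 0]
}}

```text
time_s: 23.7
ee_pos: [0.3514, -0.2839, 0.041]
eef_rot: [3.142, -0.0, 0.13]
force: [0.9, 0.4, -2.4]
grip_width: 0.0175
grip_force: 60.0
```

Run:
```python
from dish import *
from station import camera
c=camera("top");s=camera("side")
P=cloud(c,.50,.69,-.345,-.16,.025,.06);report(P)
im=np.hstack([cv2.resize(c["image"][190:390,350:550],(400,400),interpolation=2),cv2.resize(s["image"][130:280,310:460],(400,400),interpolation=2)])
cv2.imwrite("pics/out.png",im[:,:,::-1])
```

```text
2409 tilt [0.0024 0.0022] z 0.034 rect [ 5.95432e+02 -2.51948e+02  1.23331e+02  1.21219e+02  1.93000e-01]
```

View pics/out.png

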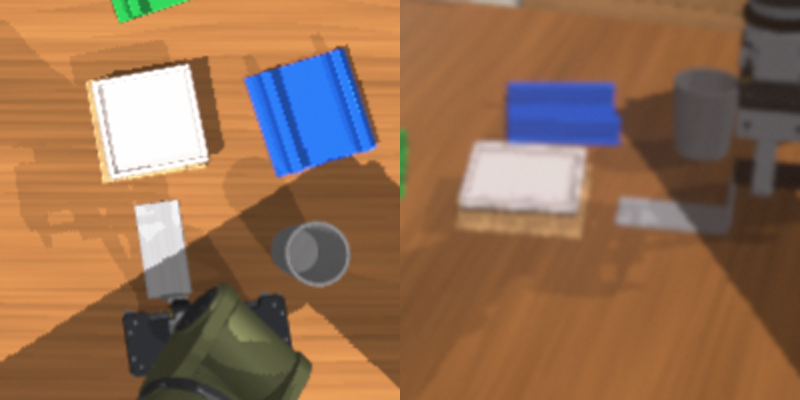

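The dish is centred on the stand at (595,-252) mm and the blade lies clear of it (tip at (155,203) in the crop). The cup at (317,252) is clear of the fingers. Settling, releasing with a partial opening, then rising.

Request:
{"api": "apply_moves", "payload": {
  "plan": [0, 0, 0.5, 0, 0, 0, 0.5, 0, 0, 0, 0, 0, 0, 0, 0, 0]
}}

```text
time_s: 24.2
ee_pos: [0.3514, -0.284, 0.0404]
eef_rot: [3.141, -0.0, 0.13]
force: [-3.0, 2.2, 6.9]
grip_width: 0.0171
grip_force: 60.0
```

Request:
{"api": "apply_moves", "payload": {
  "plan": [0, 0, 0, 0, 0, 0, 0, 0, 0, 0, 0, 0, 0, 0, 0, 0, 0, 0, 0, 0, 0, 0, 0, 0, 0, 0, -3, 0, 0, 0, -8, 0, 0, 0, -15, 0, 0, 0, -20, 0, 0, 0, -20, 0, 0, 0, -20, 0, 0, 0, -20, 0, 0, 0, -15, 0, 0, 0, -8, 0, 0, 0, 0, 0, 0, 0, 0, 0],
  "hand": -0.1
}}

```text
time_s: 25.9
ee_pos: [0.3512, -0.2838, 0.1685]
eef_rot: [-3.141, 0.0, 0.13]
force: [-0.1, -0.4, 0.2]
grip_width: 0.042
grip_force: 0.0
```

Run:
```python
from dish import *
from station import camera
c=camera("top");s=camera("side")
report(cloud(c,.50,.69,-.345,-.16,.025,.06))
im=np.hstack([cv2.resize(c["image"][190:390,350:550],(400,400),interpolation=2),cv2.resize(s["image"][130:280,310:460],(400,400),interpolation=2)])
cv2.imwrite("pics/end.png",im[:,:,::-1])
```

```text
2398 tilt [-0.0026  0.0037] z 0.034 rect [ 5.94568e+02 -2.51618e+02  1.22124e+02  1.21431e+02  1.87000e-01]
```

View pics/end.png

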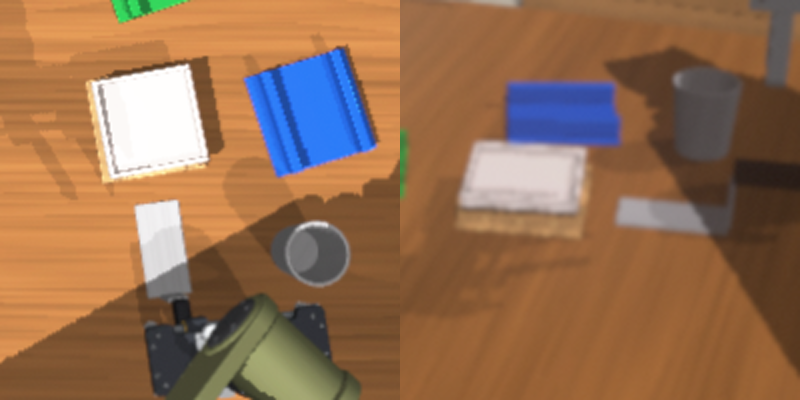

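The spatula lies flat, released, with its tip at (157,203), well clear of the stand. The dish is square on the stand and the cup hasn't moved.

```bash
python3 -c "
from station import ctrl
print(ctrl.hand_in())"
```

```text
the job is handed in; nothing more can be done
None
```

The job is handed in at about 26 s with no verdict returned: the dish sits level on the oak stand, about 2 mm off centre and square to within about 0.03 rad; the spatula lies flat on the bare desk, its tip about 100 mm from the stand's centre; and the jar, tin and cup were never touched.

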